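Roll the blue-capped specimen pot up the loader to its stop and start the loader

ROBOT

A 6-joint arm with a two-finger parallel gripper is mounted at the origin on the work surface. World frame = base frame: x ahead of the robot, y to its left, z up, the work surface at z = 0. Lengths are in mm, angles in rad, forces in N, time in s.
With the tool pointing down it reaches from about 400 to 925 mm from the base axis. Payload 12.5 kg.
Tool frame: the origin (TCP) lies midway between the tips of the shut fingers; the grasp point (between the pads) lies 19 mm behind it (env.tcp_to_grasp is the distance from the TCP to the grasp point, in mm); z points along the fingers, y is the line along which they close (so a half turn about z gives the same grasp; the last joint's range is limited). The gripper opens to 95 mm and grips with 3 to 60 N. Pads are 20 mm wide; open, the fingers measure 119 mm over their backs; the gripper's body (75 mm by 180 mm) begins 59 mm behind the grasp point.
Start: joints at [-1.397, 0.491, 1.559, -0, 1.092, -0.106], TCP at [172.625, -600.706, 214.661] pointing down, gripper open.
Joint ranges: [-3.1, 3.1], [-0.84, 2.19], [0.05, 2.79], [-1.13, 4.28], [0.06, 2.93], [-2.69, 2.69]. Speed limits (rad/s): [2.22, 2.22, 2.79, 3.14, 3.14, 3.14].

INTERFACE

Orientations are given as [roll, pitch, yaw] about the fixed x, y, z axes, in that order (R = Rz(yaw) Ry(pitch) Rx(roll)).
In Python, from cell import env gives the robot as it stands. The module is installed in compiled form; this text tells all that it offers.
- The arm moves only by the tool step_arm, never from a script. Its argument "plan" is a list that holds one entry, the list of rows, each a list of 5 numbers: the shift along the tool's x, y, z in mm, then the turn about the tool's z in degrees, then the opening, from -1 (shut) to 1 (fully open). A call has 1 to 8 rows; each row is the pose to reach, as a shift and turn from the pose commanded when the call began, along the tool's axes at that moment; what a row does not reach only later rows make up. A row lasts 1/12 s, in which the tool goes at most 41.7 mm and 7.16 degrees, less where a joint would pass 70% of its speed; a pose out of reach is approached as far as the arm can. A call with a gripper value outside its range is refused whole. The fingers move at their own pace and stop on an object; the grip force is fixed at half the most. Time passes only in rows, so rows that repeat a pose let the fingers close. It gives the time, the measured TCP pose, the force, the opening and the grip force at its end, in the units of the state.
- env.state(): the state, without advancing time (a new reading comes with each control period).
- env.read_camera(name): name is "scene" or "top"; returns the picture (400x640x3 uint8, blue, green, red); there is no depth.
- env.get_calibration(name): a dict with "K" (3x3 intrinsics, pixels), "D" ([k1, k2, p1, p2, k3] as OpenCV has them; the pictures are not rectified), "extrinsics" (4x4, takes a point from world to camera coordinates). Camera axes: x right, y up, looking along -z (the intrinsics and any distortion apply to the point x, -y, -z); pixel columns grow to the right and rows downward; lengths in mm; the calibration is good to about 2 mm. A picture is of the moment at which its call begins. get_calibration takes no time and is no camera call.
- env.job_done(): hands the job in; it is judged then, once.
The state is a dict: "t": time; "joints": joint angles; "qvel": joint speeds; "tau": joint torques, N m; "eef_pos": TCP position; "tcp_rot": TCP orientation; "ft_force": force on the tool from outside, world axes, zero at the start; "moment": the same for the moment, N m; "opening": opening from 0.0 (shut) to 1.0 (fully open); "grip_force": force on a finger pad.
Only numpy, scipy, OpenCV 4.12 (cv2) and the standard library are available. Lean on these libraries where they do the work, as an engineer would, in place of code of your own. Each camera call takes 0.05 s, during which the arm holds its last target. There are 200 camera calls.

TASK

On the white two-lane loader, the blue-capped specimen pot lies on its side at the bottom of its sloping lane: push it with the fingertips up the lane and over the yellow ridge to the black stop, so that it stays there and does not roll back. Then press the green start button fully in. Do not lift anything, and leave the red-capped pot and the other things on the bench where they are.

Things in the scene. Friction and masses are not known exactly. Their poses are not given: they have to be found in the camera images.
- ramp: grey two-lane ramp of the white loader, fixed, rising 8 degrees along its own +x (x uphill, y across, to the left looking uphill, z square to the lane floor). Origin on the floor surface midway between the lanes, 45 mm above the bench; runs from x = -153 to 117 mm. Lane centrelines at y = +45 and -45 mm; lanes 64 mm wide between white walls 4 mm thick, 12 mm high.
- rest (a point): the blue half-round rest across both lanes, 10 mm high, at the low end: its crest, on the ramp's midline (ramp x = -98 mm). Behind a pot only this stands up from the lane floor. At the start the pots lie against it, centres at ramp x = -75 mm.
- ridge (a point): the yellow half-round ridge across both lanes, 3 mm high: its crest, on the ramp's midline (ramp x = 70 mm). A pot let go between rest and ridge rolls back down to the rest.
- stop (a point): foot of the face of the black stops at the top of both lanes, on the ramp's midline (ramp x = 107 mm); the stops are 30 mm high. A pot that has dropped in between ridge and stop has its centre at ramp x = 83 to 85 mm and stays. Beyond the stops is a flat white deck, 75 mm above the bench, with the green button in its middle.
- pot_blue: the closed specimen pot with the blue cap: a smooth, slippery round pot 44 mm in diameter and 60 mm long, about 80 g, lying on its side across one of the two lanes (which one varies). Origin at its very centre (22 mm above the lane floor); its y is its round axis, cap at +y; x and z turn as it rolls.
- pot_red: the same pot with a red cap, lying at the bottom of the other lane; must stay there. Origin and axes as for the blue one.
- start_top (a point): centre of the top face of the green round push button (28 mm in diameter, in a black ring 44 mm wide) on the loader's deck, 165 mm uphill of the ramp's origin measured level, 97 mm above the bench; pressed straight down.
- start (a joint): the button's travel in m: 0 is out, 0.006 fully in; a spring returns it. It takes 1.5 N to start it and 5 N to push it fully in.
- tube_rack: bystander: blue rack with four capped tubes, 120 x 50 mm, 94 mm high, standing beside the loader's right-hand long side (looking uphill). Origin at the centre of its underside.
- pot_yellow: bystander: pot with a yellow cap standing upright, 44 mm in diameter, 60 mm high, beside the loader's upper end. Origin at the centre of its underside.
- marker: bystander: white marker with grey cap, 135 mm long, 14 mm thick, lying beside the loader's left-hand long side. Origin on its underside near the middle.
- sanitizer: bystander: pale pump bottle, 64 mm in diameter, 164 mm high. Origin at the centre of its underside.
- slide_tray: bystander: grey tray of slides, 160 x 90 mm, 14 mm high. Origin at the centre of its underside.

How it is judged:
By the outcome, as a careful person would: the job done as asked, in the order asked, and still so for the second after the job is handed in, with the robot touching nothing.
It also fails if it takes over 45 s, if anything falls off the work surface, if the arm or the gripper's body presses on something with over 40 N, if the wrist force passes 120 N, or if a joint passes its speed limit or range.

## Working session

There is one attempt and no reset: what is moved stays moved. The work goes in short steps, Python scripts to look and compute and a tool call to move; the robot and the scene stay as the last step left them, time stands still between calls to the robot, and variables do not carry over. Pictures are saved under pics/ and viewed, at most 10 in all, crops included, and the job is handed in when it is done.

Besides the shell and the picture viewer there is one more tool, called after "Emit:" by a JSON object that holds its "api" and its "payload", one argument or row to a line. step_arm: Moves the arm, as the interface text tells. Its arguments: {"type":"object","properties":{"plan":{"type":"array"}},"required":["plan"]}

```bash
mkdir -p pics; python3 - <<'E'
from cell import env
import cv2
for n in("scene","top"):
    cv2.imwrite(f"pics/{n}0.png",env.read_camera(n))
    c=env.get_calibration(n);print(n,c)
print(env.state())
E
```

```text
scene {'K': array([[378.27165454,   0.        , 320.54139086],
       [  0.        , 378.27165454, 199.03725386],
       [  0.        ,   0.        ,   1.        ]]), 'D': array([-0.04879433,  0.        ,  0.        ,  0.        ,  0.        ]), 'extrinsics': array([[ 5.04676822e-01,  8.63264782e-01,  8.67305396e-03,
        -2.71278554e+02],
       [-6.17265266e-01,  3.53801983e-01,  7.02714557e-01,
         3.09806712e+02],
       [ 6.03560185e-01, -3.59997324e-01,  7.11419025e-01,
        -1.78482498e+03],
       [ 0.00000000e+00,  0.00000000e+00,  0.00000000e+00,
         1.00000000e+00]])}
top {'K': array([[447.51981461,   0.        , 318.75296751],
       [  0.        , 447.51981461, 198.13106822],
       [  0.        ,   0.        ,   1.        ]]), 'D': array([-0.02771183,  0.        ,  0.        ,  0.        ,  0.        ]), 'extrinsics': array([[-1.74687386e-03, -9.99949142e-01,  9.93290505e-03,
        -2.12253289e+01],
       [ 9.97619282e-01, -1.05785560e-03,  6.89539708e-02,
        -5.95972205e+02],
       [-6.89399564e-02,  1.00297115e-02,  9.97570392e-01,
        -1.31907924e+03],
       [ 0.00000000e+00,  0.00000000e+00,  0.00000000e+00,
         1.00000000e+00]])}
{'t': 0.1, 'joints': array([-1.39660533e+00,  4.91495677e-01,  1.55938529e+00,  1.85430215e-06,
        1.09170747e+00, -1.05602104e-01]), 'qvel': array([ 0.0010294 , -0.00341637, -0.00163041,  0.00042649,  0.00120215,
        0.00061885]), 'tau': array([ 1.81158608e-03, -6.13621473e+01, -2.58604413e+01,  6.93566795e-02,
        4.71012841e-02, -6.75093747e-05]), 'eef_pos': array([ 172.58149736, -600.47618215,  214.123534  ]), 'tcp_rot': array([-3.14060259e+00, -1.06596605e-04,  2.79792190e-01]), 'ft_force': array([-0.06291944,  0.318585  , -0.17691051]), 'moment': array([-0.02160118,  0.03787909,  0.00289313]), 'grip_force': 0.0, 'opening': 0.9979009191414665}
```

View pics/top0.png

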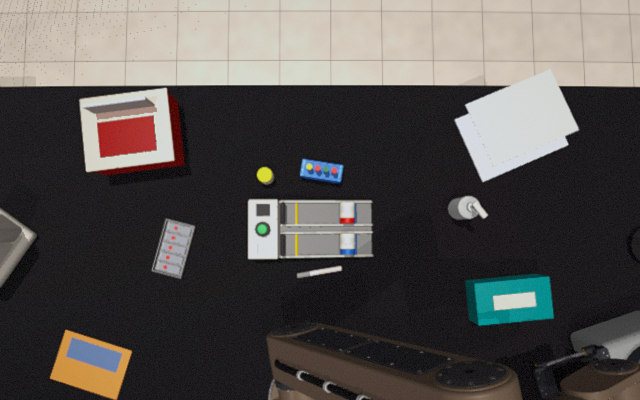

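View pics/scene0.png

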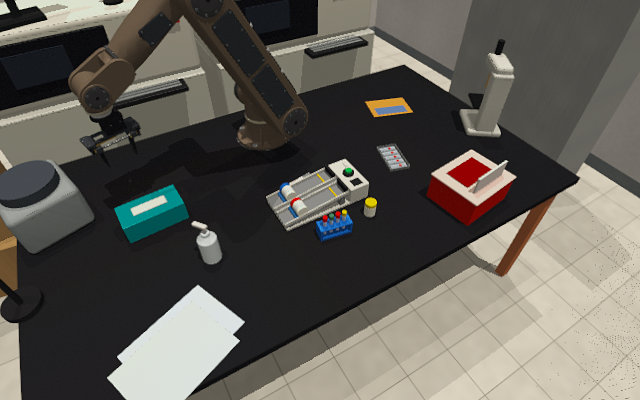

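Both views show the loader with uphill towards world +y (left in the top view). In the top picture the button is at (262,229), the blue pot at (347,243) in the near lane, i.e. ramp y=+45, and the red pot at (347,212).

```bash
cat >h.py <<'E'
from cell import env
import cv2,numpy as np
def ray(n,p):
    c=env.get_calibration(n);u=cv2.undistortPoints(np.float64([[p]]),c["K"],c["D"])[0,0]
    R=c["extrinsics"][:3,:3];t=c["extrinsics"][:3,3]
    return -R.T@t,R.T@np.array([u[0],-u[1],-1.])
def onz(n,p,z):
    o,d=ray(n,p);return o+d*(z-o[2])/d[2]
def two(p,q):
    (a,d),(b,e)=ray("top",p),ray("scene",q)
    s=np.linalg.lstsq(np.c_[d,-e],b-a,rcond=None)[0]
    A,B=a+d*s[0],b+e*s[1];return (A+B)/2,np.linalg.norm(A-B)
def blobs(im,lo,hi,roi,amin=4):
    x,y,w,h=roi;m=cv2.inRange(cv2.cvtColor(im[y:y+h,x:x+w],cv2.COLOR_BGR2HSV),np.array(lo),np.array(hi))
    n,l,s,c=cv2.connectedComponentsWithStats(m)
    return [(c[i]+[x,y],s[i][:4]+[x,y,0,0],s[i][4]) for i in range(1,n) if s[i][4]>=amin]
C=dict(green=((45,80,50),(85,255,255)),yellow=((20,100,80),(35,255,255)),blue=((100,100,60),(125,255,255)),red=((0,130,70),(8,255,255)))
R=dict(top=(235,185,150,85),scene=(255,140,125,105))
E
python3 - <<'E'
from h import *
import pickle
np.set_printoptions(precision=1,suppress=True)
for n in R:
    im=cv2.imread(f"pics/{n}0.png")
    for k in C:
        for c,b,a in blobs(im,*C[k],R[n]):
            z={'green':97,'yellow':57.7}.get(k,56.4)
            print(n,k,c,b,a,onz(n,c,z))
    x,y,w,h=R[n];cr=cv2.resize(im[y:y+h,x:x+w],None,fx=5,fy=5,interpolation=cv2.INTER_CUBIC);cv2.imwrite(f"pics/{n}c.png",cr)
E
```

```text
top green [261.8 228.8] [257 224  11  11] 93 [504.4 138.8  97. ]
top yellow [296. 213.] [295 203   3  21] 63 [550.2  44.4  57.7]
top yellow [296.  244.2] [295 234   3  22] 64 [460.1  44.3  57.7]
top blue [355.  212.5] [355 203   1  20] 20 [ 551.4 -127.1   56.4]
top blue [350.  248.8] [340 234  17  21] 121 [ 446.3 -111.9   56.4]
top red [346.3 219.9] [340 218  14   5] 68 [ 529.9 -101.7   56.4]
scene green [348.  170.5] [345 168   7   6] 38 [512.4 136.2  97. ]
scene green [331. 216.] [329 213   5   7] 31 [681.  -43.6  97. ]
scene yellow [319.9 177.2] [316 173   9   9] 22 [454.5  44.9  57.7]
scene yellow [331.9 191.2] [328 187   9  10] 25 [545.   44.9  57.7]
scene yellow [370.4 202.4] [365 197  12  12] 115 [666.  137.   57.7]
scene yellow [343.9 212.4] [342 209   5   8] 32 [659.3  25.   57.7]
scene blue [282.2 190.8] [278 182  11  20] 80 [ 448.9 -116.8   56.4]
scene blue [292.6 211.8] [288 206  10  12] 47 [ 564.3 -132.2   56.4]
scene blue [333.8 227.8] [316 213  37  29] 600 [701.7 -43.7  56.4]
scene red [294.2 200.3] [290 197  11   9] 34 [ 516.  -100.8   56.4]
scene red [337.5 213.9] [335 211   6   7] 30 [653.1   2.   56.4]
scene red [324.7 217.7] [322 215   6   7] 27 [646.  -46.9  56.4]
```

View pics/topc.png

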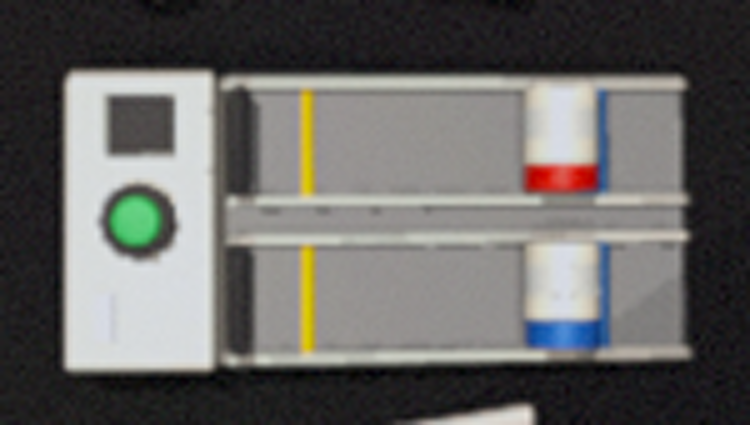

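The top crop shows the blue pot in the lower lane against its blue rest. The ridge is at world y≈44 and the ramp midline at x≈505. Yaw is about 0, so uphill is world +y and the ramp origin is about (505,-25). The scene camera agrees to a few mm. I'll push with two slightly open fingers side by side across the lane (tool yaw 90°).

Emit:
{"api": "step_arm", "payload": {
  "plan": [
    [[30,-26.5,0,-7,-0.58],[60,-53,0,-14,-0.58],[90,-79.5,0,-21,-0.58],[120,-106,0,-28,-0.58],[150,-132.5,0,-35,-0.58],[180,-159,0,-42,-0.58],[210,-185.5,0,-49,-0.58],[240,-212,0,-56,-0.58]]
  ]
}}

```text
t: 0.77
eef_pos: [345.3, -328.9, 214.6]
tcp_rot: [-3.141, -0.0, 1.263]
ft_force: [1.3, -1.0, 0.1]
opening: 0.494
grip_force: 0.0
```

Emit:
{"api": "step_arm", "payload": {
  "plan": [
    [[35,9,0,-6,-0.58],[69,18,0,-12,-0.58],[104,27,0,-18,-0.58],[138,36,0,-18,-0.58],[173,45,10,-18,-0.58],[207,54,35,-18,-0.58],[207,54,65,-18,-0.58],[207,54,90,-18,-0.58]]
  ]
}}

```text
t: 1.43
eef_pos: [460.5, -148.5, 123.2]
tcp_rot: [3.141, 0.0, 1.575]
ft_force: [1.2, 0.0, -0.3]
opening: 0.21
grip_force: 0.0
```

```bash
python3 - <<'E'
from h import *
im=env.read_camera("scene");cv2.imwrite("pics/s1.png",cv2.resize(im[120:260,220:400],None,fx=4,fy=4,interpolation=cv2.INTER_CUBIC))
s=env.state();print(s["t"],s["eef_pos"],s["tcp_rot"],s["opening"])
E
```

```text
1.4833 [ 458.44966221 -148.52417447  119.45317537] [-3.13620883e+00 -2.52885986e-03  1.57344038e+00] 0.21335464082235087
```

View pics/s1.png

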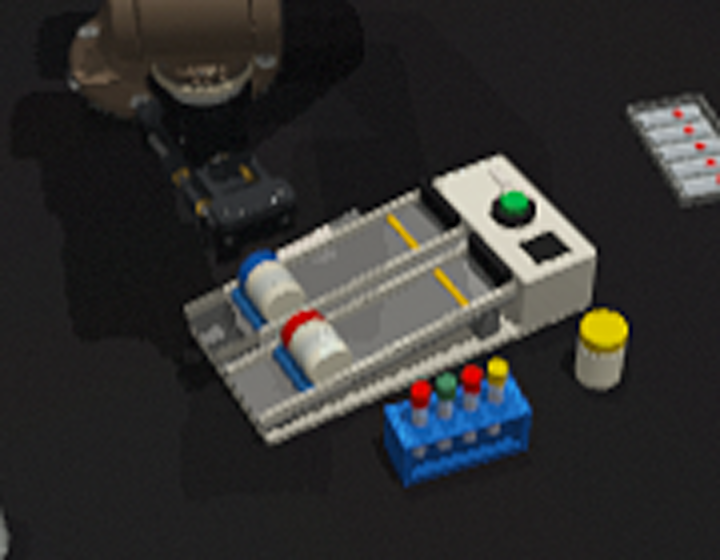

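The fingers hang above the low end of the blue pot's lane, and both pots rest undisturbed. Next I descend behind the pot.

Emit:
{"api": "step_arm", "payload": {
  "plan": [
    [[0,0,20,0,-0.58],[0,0,40,0,-0.58],[0,0,60,0,-0.58],[0,0,70,0,-0.58],[0,0,75,0,-0.58],[0,0,75,0,-0.58],[0,0,75,0,-0.58]]
  ]
}}

```text
t: 2.07
eef_pos: [460.2, -150.7, 50.3]
tcp_rot: [3.141, 0.0, 1.571]
ft_force: [0.0, -0.1, 0.6]
opening: 0.214
grip_force: 0.0
```

Emit:
{"api": "step_arm", "payload": {
  "plan": [
    [[6,0,0,0,-0.58],[12,0,0,0,-0.58],[17,0,0,0,-0.58],[22,0,-1,0,-0.58],[27,0,-1.5,0,-0.58],[32,0,-2,0,-0.58],[37,0,-3,0,-0.58],[42,0,-3.5,0,-0.58]]
  ]
}}

```text
t: 2.73
eef_pos: [460.0, -107.9, 53.3]
tcp_rot: [3.141, 0.0, 1.572]
ft_force: [-0.0, -0.6, 0.1]
opening: 0.212
grip_force: 0.1
```

```bash
python3 - <<'E'
from h import *
im=env.read_camera("scene");cv2.imwrite("pics/s2.png",cv2.resize(im[120:260,220:400],None,fx=4,fy=4,interpolation=cv2.INTER_CUBIC))
s=env.state();print(s["t"],s["eef_pos"],s["ft_force"])
E
```

```text
2.7833 [ 459.81832457 -107.30016074   53.28077322] [-0.06874825  0.57764006 -0.19298987]
```

View pics/s2.png

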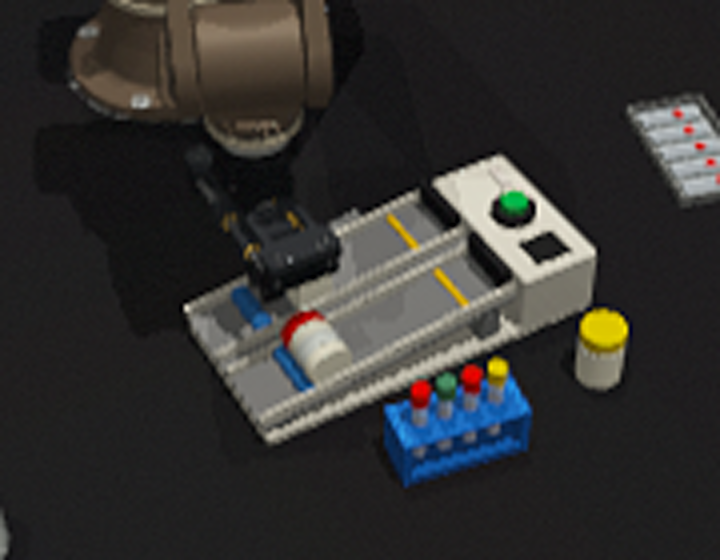

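The pot has left the rest and is under the gripper, in front of the fingers; the red one is in place. I keep pushing.

Emit:
{"api": "step_arm", "payload": {
  "plan": [
    [[6,0,-1,0,-0.58],[13,0,-2,0,-0.58],[20,0,-3,0,-0.58],[27,0,-4,0,-0.58],[34,0,-5,0,-0.58],[41,0,-6,0,-0.58],[47,0,-6.5,0,-0.58],[53,0,-7.5,0,-0.58]]
  ]
}}

```text
t: 3.45
eef_pos: [459.9, -54.7, 60.7]
tcp_rot: [-3.142, 0.0, 1.572]
ft_force: [-0.7, 0.1, 0.2]
opening: 0.209
grip_force: 0.1
```

Emit:
{"api": "step_arm", "payload": {
  "plan": [
    [[6,0,-1,0,-0.58],[12,0,-2,0,-0.58],[18,0,-2.5,0,-0.58],[24,0,-3.5,0,-0.58],[30,0,-4,0,-0.58],[35,0,-5,0,-0.58],[40,0,-5.5,0,-0.58],[45,0,-6.5,0,-0.58]]
  ]
}}

```text
t: 4.12
eef_pos: [459.9, -9.9, 67.1]
tcp_rot: [-3.142, 0.0, 1.571]
ft_force: [-0.0, -0.3, 0.1]
opening: 0.21
grip_force: 0.1
```

```bash
python3 - <<'E'
from h import *
im=env.read_camera("scene");cv2.imwrite("pics/s3.png",cv2.resize(im[120:260,220:400],None,fx=4,fy=4,interpolation=cv2.INTER_CUBIC))
s=env.state();print(s["t"],s["eef_pos"],s["ft_force"])
E
```

```text
4.1667 [459.8322215   -9.42188644  67.30492848] [-0.14795743 -0.15697246 -0.04465424]
```

View pics/s3.png

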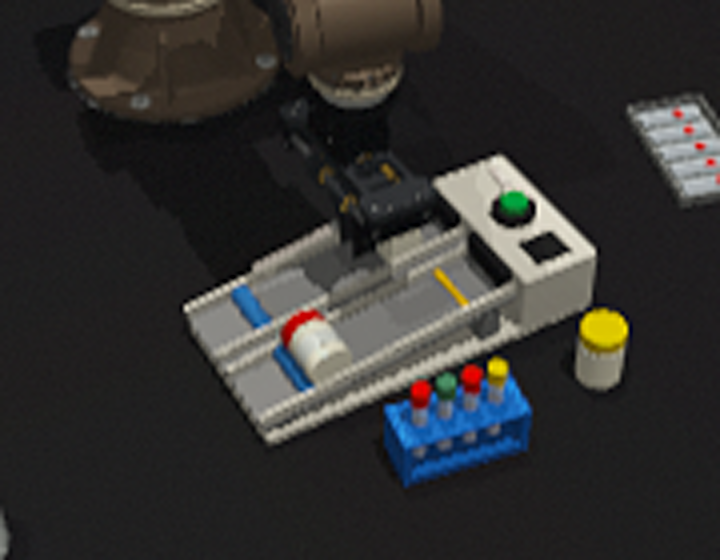

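The pot is in front of the fingers just before the ridge. Now I go slowly over it.

Emit:
{"api": "step_arm", "payload": {
  "plan": [
    [[4,0,-0.5,0,-0.58],[8,0,-1,0,-0.58],[12,0,-1.5,0,-0.58],[15,0,-2,0,-0.58],[18,0,-2.5,0,-0.58],[21,0,-3,0,-0.58],[24,0,-3.5,0,-0.58],[27,0,-4,0,-0.58]]
  ]
}}

```text
t: 4.83
eef_pos: [459.9, 16.9, 71.1]
tcp_rot: [-3.142, 0.0, 1.571]
ft_force: [-0.6, -0.8, -0.3]
opening: 0.215
grip_force: 0.0
```

Emit:
{"api": "step_arm", "payload": {
  "plan": [
    [[1,0,0,0,-0.58],[2,0,0,0,-0.58],[3,0,0,0,-0.58],[4,0,0,0,-0.58],[4,0,0,0,-0.58],[4,0,0,0,-0.58]]
  ]
}}

```text
t: 5.33
eef_pos: [459.9, 20.5, 71.1]
tcp_rot: [-3.142, 0.0, 1.571]
ft_force: [0.4, -0.5, 0.2]
opening: 0.21
grip_force: 0.0
```

Emit:
{"api": "step_arm", "payload": {
  "plan": [
    [[-5,0,0,0,-0.58],[-12,0,0,0,-0.58],[-20,0,0,0,-0.58],[-28,0,-10,0,-0.58],[-36,0,-30,0,-0.58],[-70,0,-50,0,-0.58],[-105,0,-70,0,-0.58],[-135,0,-90,0,-0.58]]
  ]
}}

```text
t: 6.0
eef_pos: [459.5, -116.7, 162.2]
tcp_rot: [3.141, 0.0, 1.572]
ft_force: [0.5, -0.3, 0.7]
opening: 0.206
grip_force: 0.0
```

```bash
python3 - <<'E'
from h import *
np.set_printoptions(precision=1,suppress=True)
a=env.read_camera("scene")[120:260,220:400];b=env.read_camera("top")
for c,bb,ar in blobs(b,*C["blue"],R["top"]): print(c,bb,ar,onz("top",c,78))
b=b[170:310,230:400]
f=lambda i:cv2.resize(i,(400,320),interpolation=cv2.INTER_CUBIC)
cv2.imwrite("pics/s4.png",np.hstack([f(a),f(b)]))
s=env.state();print(s["t"],s["eef_pos"],s["ft_force"])
E
```

```text
[355.  205.5] [355 203   1   6] 6 [ 570.7 -125.3   78. ]
[292.5 252.1] [285 250  16   6] 82 [438.4  53.4  78. ]
6.1 [ 461.1 -118.9  163.7] [-0.3  0.1  0.2]
```

View pics/s4.png

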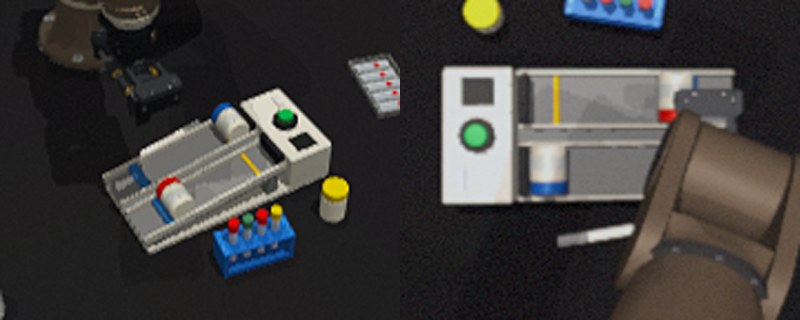

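The blue pot sits between ridge and stop (cap centre at y≈53, expected 55) and red is unmoved. I go to the button with the fingers shut.

Emit:
{"api": "step_arm", "payload": {
  "plan": [
    [[37,6,0,0,-1],[74,13,0,0,-1],[111,20,0,0,-1],[148,26,0,0,-1],[185,33,0,0,-1],[222,40,0,0,-1],[253.5,45,10,0,-1],[253.5,45,30,0,-1]]
  ]
}}

```text
t: 6.77
eef_pos: [506.0, 143.4, 131.8]
tcp_rot: [3.138, -0.001, 1.575]
ft_force: [0.8, -1.2, -0.8]
opening: 0.006
grip_force: 0.0
```

Emit:
{"api": "step_arm", "payload": {
  "plan": [
    [[0,0,12,0,-1],[0,0,20,0,-1],[0,0,26,0,-1],[0,0,29,0,-1],[0,0,31,0,-1],[0,0,31,0,-1]]
  ]
}}

```text
t: 7.27
eef_pos: [504.9, 138.7, 100.2]
tcp_rot: [3.141, 0.0, 1.571]
ft_force: [-0.5, 0.0, 0.2]
opening: 0.005
grip_force: 0.0
```

Emit:
{"api": "step_arm", "payload": {
  "plan": [
    [[0,0,2,0,-1],[0,0,4,0,-1],[0,0,6,0,-1],[0,0,8,0,-1],[0,0,9,0,-1],[0,0,9.5,0,-1],[0,0,9.5,0,-1]]
  ]
}}

```text
t: 7.85
eef_pos: [505.2, 139.0, 91.2]
tcp_rot: [3.141, 0.0, 1.571]
ft_force: [-1.2, -2.9, 9.2]
opening: 0.006
grip_force: 4.7
```

Emit:
{"api": "step_arm", "payload": {
  "plan": [
    [[0,0,0.7,0,-1],[0,0,1.2,0,-1],[0,0,1.2,0,-1],[0,0,1.2,0,-1]]
  ]
}}

```text
t: 8.18
eef_pos: [505.3, 139.0, 91.0]
tcp_rot: [3.14, 0.0, 1.572]
ft_force: [-4.6, -3.7, 22.4]
opening: 0.003
grip_force: 11.3
```

At the hard stop: z=91.0 (6 mm below 97) with 22 N. I retract and check.

Emit:
{"api": "step_arm", "payload": {
  "plan": [
    [[0,0,-5,0,-1],[0,0,-20,0,-1],[0,0,-45,0,-1],[0,0,-75,0,-1],[0,0,-100,0,-1],[0,0,-120,0,-1],[0,0,-120,0,-1],[0,0,-120,0,-1]]
  ]
}}

```text
t: 8.85
eef_pos: [504.8, 139.2, 209.8]
tcp_rot: [3.14, -0.0, 1.571]
ft_force: [-0.7, 1.3, -0.7]
opening: 0.011
grip_force: 0.0
```

```bash
python3 - <<'E'
from h import *
a=env.read_camera("scene")[120:260,220:400]
cv2.imwrite("pics/s5.png",cv2.resize(a,None,fx=4,fy=4,interpolation=cv2.INTER_CUBIC))
s=env.state();print(s["t"],s["eef_pos"],s["ft_force"])
E
```

```text
8.9 [504.42117812 139.10034757 208.84852388] [ 0.12642262 -0.64363406 -0.40606964]
```

View pics/s5.png

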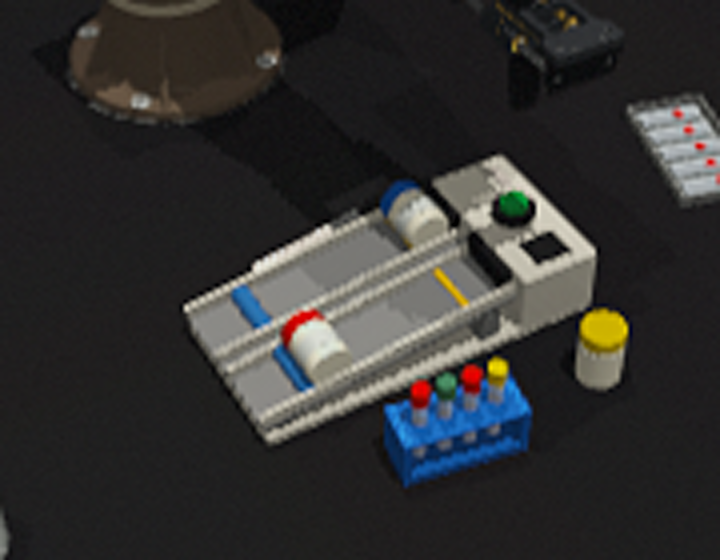

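The blue pot rests at the stop (415,215), the red one is at its rest (315,345), the bystanders are in place and the gripper is clear.

```bash
python3 -c "
from cell import env
print(env.job_done())"
```

```text
the job is handed in; nothing more can be done
None
```

The job is handed in: the blue-capped pot sits between the ridge and the black stop, and the green button was then pressed fully in (6 mm, 22 N); the red-capped pot and the things near the loader look unmoved in the last picture.

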